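Re-seat the pot stand on a drinks warmer with the power isolated

ROBOT

A 6-joint arm with a two-finger parallel gripper is mounted at the origin on the work surface. World frame = base frame: x ahead of the robot, y to its left, z up, the work surface at z = 0. Lengths are in m, angles in rad, forces in N, time in s.
With the tool pointing down it reaches from about 0.4 to 0.925 m from the base axis. Payload 3.4 kg.
Tool frame: the origin (TCP) lies on the centre line of the jaws, within the pads' length; the fingertips stand 17 mm ahead of it and the grasp point (between the pads) lies 2 mm behind it; z points along the fingers, y is the line along which they close (so a half turn about z gives the same grasp; the last joint's range is limited). The gripper opens to 85 mm and grips with 20 to 120 N. Pads are 22 mm wide; open, the fingers measure 114 mm over their backs; the gripper's body (76 mm by 85 mm) begins 54 mm behind the grasp point. The pads swing forward as they close: fully open they stand 13 mm farther back than shut.
Start: joints at [-1.313, 0.307, 1.506, -0, 1.328, -0.073], TCP at [0.187, -0.544, 0.223] pointing down, gripper open.
Joint ranges: [-3.12, 3.12], [-1.05, 2.28], [0.14, 2.33], [-1.42, 4.57], [0.1, 2.73], [-2.68, 2.68]. Speed limits (rad/s): [2.57, 2.57, 3.14, 3.14, 3.14, 3.14].

INTERFACE

Orientations are given as a 3x3 rotation matrix whose columns are the frame's x, y, z axes.
In Python, from station import ctrl, cams, workorder gives the robot as it stands.
- The arm moves only by the tool play_rows, never from a script. Its argument "increments" is one flat list of numbers, 7 for each row, row after row: the shift along the tool's x, y, z in cm, then the turn, a rotation vector about the tool's x, y, z in rad, then the opening, from 0 (shut) to 1 (fully open). A call has exactly 10 rows; each row is the pose to reach, as a shift and turn from the pose commanded when the call began, along the tool's axes at that moment; what a row does not reach only later rows make up. A row lasts 1/12 s, in which the tool goes at most 41.7 mm and 7.16 degrees, less where a joint would pass 70% of its speed; a pose out of reach is approached as far as the arm can. A call with a gripper value outside its range is refused whole. The fingers move at their own pace and stop on an object; the grip force is fixed at half the most. Time passes only in rows, so rows that repeat a pose let the fingers close, or fill a call up. It gives the time, the measured TCP pose, the force, the opening and the grip force at its end, in the units of the state.
- ctrl.observe(): the state, without advancing time (a new reading comes with each control period).
- cams.grab_frame(name): name is "scene" or "top" or "wrist"; returns the picture (384x512x3 uint8, red, green, blue); there is no depth.
- cams.camera_params(name): a dict with "camera_matrix" (3x3 intrinsics, pixels), "eye" and "orientation" of the camera in the world. Camera axes: x right, y down, z forward; pixel columns grow to the right and rows downward; lengths in m; the calibration is good to about 2 mm. A picture is of the moment at which its call begins: read the wrist's pose just before it. camera_params takes no time and is no camera call; for the wrist camera it gives the pose at the moment of the call.
- workorder.finish_job(): hands the job in; it is judged then, once.
The state is a dict: "time": time; "joints": joint angles; "qvel": joint speeds; "tau": joint torques, N m; "ee_pos": TCP position; "ee_rot": TCP orientation; "contact_force": force on the tool from outside, world axes, zero at the start; "wrist_torque": the same for the moment, N m; "gripper_width": finger opening in m; "finger_force": force on a finger pad.
Only numpy, scipy, OpenCV 4.12 (cv2) and the standard library are available. Lean on these libraries where they do the work, as an engineer would, in place of code of your own. Each camera call takes 0.05 s, during which the arm holds its last target. There are 200 camera calls.

TASK

At the drinks stall, turn the rotary isolator on the grey power box to OFF, then turn the rocking four-footed stand on the warming plate until all its feet are down on the plate and it no longer rocks. With the power still off, set the lidded pot upright on the middle of the stand and let go of it, then turn the isolator fully back to ON. Do not tip the pot over or knock the bottles, the cup or the jar about.

Things in the scene. Friction and masses are not known exactly. Their poses are not given: they have to be found in the camera images.
- distributor: Grey power distributor box, 170 (x) by 200 (y) by 90 mm high, fixed, three round sockets on its -x side. Origin: centre of its underside; z up. On top is the isolator: a black handle turning about an upright axis at x +25, y +35 mm in this frame. A ring mark on the box shows OFF, a short bar mark ON.
- handle (a joint): Isolator angle, rad: 0 = ON (arm points to the box's -x), 1.57 = OFF (arm points to the box's -y); grows counter-clockwise seen from above. Starts at or near ON. Spring detents hold it at both ends: past half way it snaps on to the nearer one. Takes up to about 5 N at the arm's end.
- handle_end (a point): Point in the handle's arm, 80 mm from the turning axis, at mid height, 115 mm above the table. The arm is a bar 20 mm wide that reaches 95 mm from the axis and stands 13 to 37 mm above the box's top (103 to 127 mm above the table). The round hub is 48 mm across and 37 mm high.
- warmer: Steel warming plate, fixed: round base 240 mm across with a grey disc 224 mm across, its flat top 30 mm above the table. A heater bar, 24 mm wide, 196 long, 10 high, crosses the disc's middle along this frame's y axis; a fixed upright pin 16 mm across rises 40 mm from the disc's centre. Origin: centre of the underside; z up.
- stand: Dark steel pot stand, 160 mm across, 0.45 kg: four like arms, 18 mm wide, along its own +x, -x, +y, -y, each with a round foot 16 mm across, 72 mm from the centre. Origin: on its axis at foot level; z up. It starts with two opposite feet on the heater bar, with one other foot down, so it tilts about 0.14 rad and rocks; with its arms 20 to 70 degrees off the bar (45 is the middle) all feet stand on the disc.
- stand_top (a point): Centre of the stand's top, 51 mm above foot level, where the pot goes. Each arm has an upturned end (70 to 80 mm from the centre, 18 mm wide, from 48 to 72 mm above foot level). A collar under the hub (34 mm inside) sits loosely over the warmer's pin, so the stand turns about the pin when an arm is pushed; it can shift about 8 mm sideways.
- pot: Aluminium pot with fixed lid, 106 mm across the rim (base 92 mm), 0.35 to 0.7 kg, with two side loops at 62 mm height reaching 68 mm from the axis. On the lid (top at 90 mm) is a black round knob, 28 mm across, 97 to 127 mm above the pot's underside, to lift it by. Origin: centre of the underside; z up.
- bottle_a: Bystander: green glass bottle, 62 mm across, 200 mm high, upright. Origin: centre of the underside. Leave alone.
- bottle_b: Bystander: brown glass bottle, 62 mm across, 200 mm high, upright. Origin: centre of the underside. Leave alone.
- cup: Bystander: clear plastic cup, 76 mm across, 100 mm high, upright. Origin: centre of the underside. Leave alone.
- jar: Bystander: jar with steel cap, 64 mm across, 75 mm high, upright. Origin: centre of the underside. Leave alone.
Things that resemble listed ones, but are neither listed nor needed, are in the scene too. Leave any turquoise look-alike of the pot alone.

How it is judged:
By the outcome, as a careful person would: the job done as asked, in the order asked, and still so for the second after the job is handed in, with the robot touching nothing.
It also fails if it takes over 72 s, if anything falls off the work surface, if the arm or the gripper's body presses on something with over 40 N, if the wrist force passes 120 N, or if a joint passes its speed limit or range.

## Working session

There is one attempt and no reset: what is moved stays moved. The work goes in short steps, Python scripts to look and compute and a tool call to move; the robot and the scene stay as the last step left them, time stands still between calls to the robot, and variables do not carry over. Pictures are saved under pics/ and viewed, at most 10 in all, crops included, and the job is handed in when it is done.

Besides the shell and the picture viewer there is one more tool, called in YAML: its name, and indented under it one key for each argument. play_rows: Moves the arm, as the interface text tells. Its arguments: {"type":"object","properties":{"increments":{"type":"array","items":{"type":"number"}}},"required":["increments"]}

```bash
mkdir -p pics; ls
python3 - <<'E'
from station import ctrl,cams
import cv2,pickle
s=ctrl.observe();print(s['time'],s['ee_pos'],s['ee_rot'],s['gripper_width'])
d={}
for n in('scene','top'):
    p=cams.camera_params(n);im=cams.grab_frame(n);d[n]=(im,p);print(n,p)
    cv2.imwrite(f'pics/{n}0.png',im[:,:,::-1])
pickle.dump(d,open('f0.pkl','wb'))
a=cv2.imread('pics/scene0.png');b=cv2.imread('pics/top0.png')
E
```

```text
pics
0.0 [ 0.18653226 -0.5431336   0.2224556 ] [[ 9.45795584e-01  3.24762129e-01 -5.21615161e-04]
 [ 3.24762502e-01 -9.45793370e-01  2.05403053e-03]
 [ 1.73731168e-04 -2.11209405e-03 -9.99997754e-01]] 0.08525823544607679
scene {'camera_matrix': array([[384.5036758 ,   0.        , 260.04612519],
       [  0.        , 384.5036758 , 190.32197608],
       [  0.        ,   0.        ,   1.        ]]), 'eye': array([ 1.04345674, -0.38255834,  1.0594442 ]), 'orientation': array([[ 0.65097827,  0.62420008, -0.43197403],
       [ 0.75909169, -0.53329431,  0.37333228],
       [ 0.00266475, -0.57093909, -0.82098809]])}
top {'camera_matrix': array([[390.42884923,   0.        , 257.16217204],
       [  0.        , 390.42884923, 190.74093822],
       [  0.        ,   0.        ,   1.        ]]), 'eye': array([0.47724822, 0.07280416, 1.1744129 ]), 'orientation': array([[-0.01580731, -0.99798526,  0.0614455 ],
       [-0.99985371,  0.01537557, -0.00749287],
       [ 0.00653302, -0.06155495, -0.99808232]])}
```

View pics/top0.png

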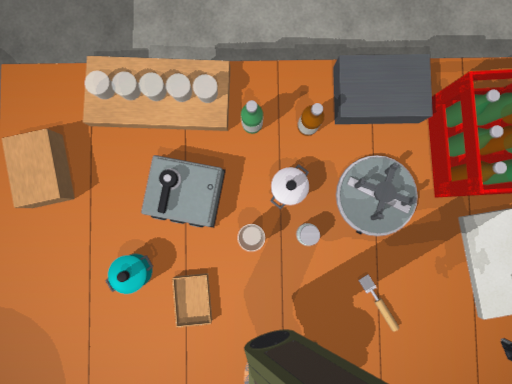

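View pics/scene0.png

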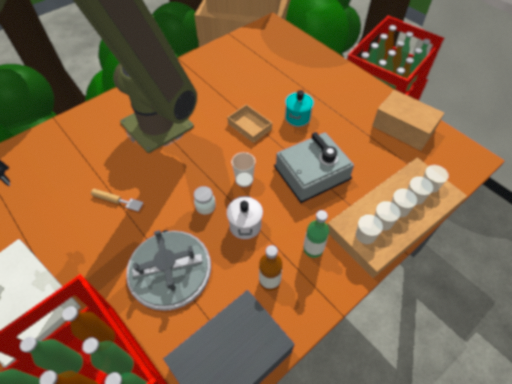

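```bash
cat > h.py <<'E'
import numpy as np,cv2,pickle
def ray(p,uv):
    d=p['orientation']@np.linalg.solve(p['camera_matrix'],[uv[0],uv[1],1.]);return p['eye'],d
def plane(p,uv,z):
    e,d=ray(p,uv);return e+d*(z-e[2])/d[2]
def proj(p,X):
    c=p['camera_matrix']@(p['orientation'].T@(np.asarray(X)-p['eye']));return c[:2]/c[2]
def tri(p1,u1,p2,u2):
    e1,d1=ray(p1,u1);e2,d2=ray(p2,u2);t=np.linalg.lstsq(np.c_[d1,-d2],e2-e1,rcond=None)[0]
    a,b=e1+t[0]*d1,e2+t[1]*d2;return (a+b)/2,np.linalg.norm(a-b)
E
python3 - <<'E'
from h import *
d=pickle.load(open('f0.pkl','rb'));t,pt=d['top'];s,ps=d['scene']
hs=cv2.cvtColor(t,cv2.COLOR_RGB2HSV);hs2=cv2.cvtColor(s,cv2.COLOR_RGB2HSV)
def blobs(m,x0,y0,x1,y1,amin=20):
    k=np.zeros_like(m,np.uint8);k[y0:y1,x0:x1]=m[y0:y1,x0:x1]
    cs,_=cv2.findContours(k,cv2.RETR_EXTERNAL,cv2.CHAIN_APPROX_NONE)
    return [c for c in cs if cv2.contourArea(c)>amin]
def rep(n,m,*box):
    for c in blobs(m,*box):print(n,cv2.contourArea(c),np.round(cv2.minAreaRect(c)[0],1),np.round(cv2.minAreaRect(c)[1:][0],1),round(cv2.minAreaRect(c)[2],1))
dark=t.max(2)<60;dark2=s.max(2)<60
rep('handle top',dark,140,150,228,230);rep('knob top',dark,270,165,312,205)
rep('handle sc',dark2,300,125,350,170);rep('knob sc',dark2,225,195,262,225)
no=(hs[...,1]<110)
for c in blobs(no,330,145,425,238,2000):
    e=cv2.fitEllipse(cv2.convexHull(c));print('warmer',e,plane(pt,e[0],.03))
for c in blobs(no,138,150,230,232,2000):
    r=cv2.minAreaRect(c);print('box',r);
    a=cv2.approxPolyDP(c,6,True)[:,0];print([(tuple(q),np.round(plane(pt,q,.09)[:2],3)) for q in a])
A=cv2.resize(t[125:245,130:430],None,fx=2.6,fy=2.6,interpolation=cv2.INTER_CUBIC)
B=cv2.resize(s[125:320,115:365],None,fx=1.4,fy=1.4,interpolation=cv2.INTER_CUBIC)
C=np.zeros((A.shape[0]+B.shape[0],A.shape[1],3),np.uint8);C[:A.shape[0]]=A;C[A.shape[0]:,:B.shape[1]]=B
D=cv2.resize(t[240:300,95:160],None,fx=4,fy=4);C[A.shape[0]:A.shape[0]+240,400:660]=D
cv2.imwrite('pics/crop1.png',C[:,:,::-1]);print(C.shape)
E
```

```text
handle top 393.5 [167.7 191.1] [17.3 42.2] 3.5
knob top 51.5 [291. 185.] [8. 8.] 90.0
handle sc 113.0 [320.9 149. ] [31.3 10.7] 46.4
knob sc 31.5 [243.5 207. ] [8. 5.] 90.0
warmer ((376.2046813964844, 195.48489379882812), (80.9521713256836, 81.75112915039062), 131.63223266601562) [ 0.52833574 -0.28557271  0.03      ]
box ((182.38311767578125, 191.59915161132812), (74.18632507324219, 62.74358367919922), 11.040940284729004)
[((np.int32(154), np.int32(155)), array([0.648, 0.351])), ((np.int32(141), np.int32(212)), array([0.49 , 0.387])), ((np.int32(213), np.int32(226)), array([0.448, 0.188])), ((np.int32(224), np.int32(170)), array([0.603, 0.156]))]
(585, 780, 3)
```

View pics/crop1.png

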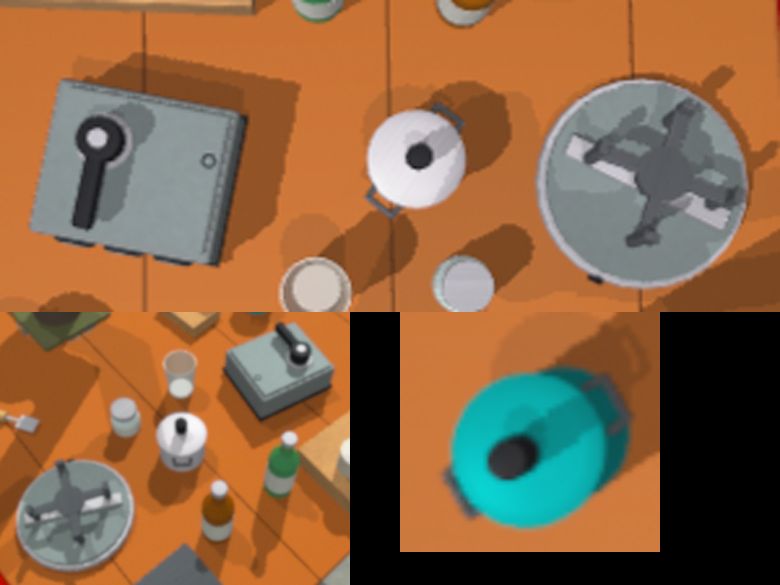

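Candidates for the pot: the aluminium pot (top px 290,186) and the turquoise look-alike (128,273). The description says aluminium, and the crop shows it at 290,186 with its black knob. The handle hub is at (167,178) with its arm end at (162,213). The OFF ring is at (210,186). The stand lies with one arm pair roughly along the bar.

```bash
cat >> h.py <<'E'
def go(*tgts):
    """print row values for (x,y,z,az of tool x deg) with tool down"""
    from station import ctrl
    s=ctrl.observe();R=s['ee_rot'];print('t',round(s['time'],2),'at',np.round(s['ee_pos'],4),'az',round(np.degrees(np.arctan2(R[1,0],R[0,0])),1),'w',round(s['gripper_width'],4),'F',np.round(s['contact_force'],1))
    for x,y,z,a in tgts:
        a=np.radians(a);T=np.array([[np.cos(a),np.sin(a),0],[np.sin(a),-np.cos(a),0],[0,0,-1]])
        print(np.round(R.T@(np.array([x,y,z])-s['ee_pos'])*100,2),np.round(cv2.Rodrigues(R.T@T)[0].ravel(),3))
E
python3 - <<'E'
from h import *
d=pickle.load(open('f0.pkl','rb'));t,pt=d['top'];s,ps=d['scene']
cr=lambda x,y:(x/2.6+130-.3,y/2.6+125-.3)
P=lambda x,y,z:np.round(plane(pt,cr(x,y),z),3)
c=[P(63,80,.09),P(240,113,.09),P(213,263,.09),P(33,230,.09)]
print('corners',c, 'sizes',[np.linalg.norm(c[i]-c[i-1]).round(3) for i in range(4)])
cen=np.mean(c,0)[:2];v=c[0]-c[3]+c[1]-c[2];w=c[0]-c[1]+c[3]-c[2]
yaw=(np.arctan2(v[1],v[0])+np.arctan2(-w[0],w[1]))/2;print('yaw',np.degrees(yaw),cen)
R=np.array([[np.cos(yaw),-np.sin(yaw)],[np.sin(yaw),np.cos(yaw)]]);ax=cen+R@[.025,.035];print('axis pred',ax)
print('hub',P(97,138,.127),'ring',P(208,160,.09),'tip',P(84,228,.115))
sc=lambda x,y:(x/1.4+115-.2,(y-312)/1.4+125-.2)
print('knob tri',tri(pt,(291,185),ps,(243.5,206)), 'top',plane(pt,(291,185),.12),plane(ps,(243.5,207),.12))
print('hub tri',tri(pt,cr(97,138),ps,sc(301,350)))
print('bar',P(570,147,.04),P(728,222,.04))
for q in[(687,105),(590,150),(735,195),(642,237)]:print('arm',P(*q,.1))
print('hubs',P(664,178,.09))
for n,q,z in(('cup',(251,237),.1),('jar',(308,234),.075),('ba',(252,104),.2),('bb',(318,109),.2)):print(n,plane(pt,q,z).round(3))
go((*ax,.3,-12))
E
```

```text
corners [array([0.647, 0.351, 0.09 ]), array([0.609, 0.162, 0.09 ]), array([0.449, 0.192, 0.09 ]), array([0.487, 0.383, 0.09 ])] sizes [np.float64(0.163), np.float64(0.193), np.float64(0.163), np.float64(0.195)]
yaw -11.137564579579067 [0.548 0.272]
axis pred [0.57928994 0.30151169]
hub [0.58  0.307 0.127] ring [0.559 0.197 0.09 ] tip [0.488 0.323 0.115]
knob tri (array([ 0.55720602, -0.02676819,  0.11565924]), np.float64(0.001755282799038547)) top [ 0.55633367 -0.02704407  0.12      ] [ 0.56265226 -0.02989524  0.12      ]
hub tri (array([0.58149836, 0.30855879, 0.12298393]), np.float64(0.002146043976490594))
bar [ 0.571 -0.204  0.04 ] [ 0.484 -0.379  0.04 ]
arm [ 0.609 -0.316  0.1  ]
arm [ 0.562 -0.211  0.1  ]
arm [ 0.512 -0.363  0.1  ]
arm [ 0.469 -0.263  0.1  ]
hubs [ 0.532 -0.292  0.09 ]
cup [0.417 0.084 0.1  ]
jar [ 0.421 -0.076  0.075]
ba [0.758 0.075 0.2  ]
bb [ 0.743 -0.092  0.2  ]
t 0.1 at [ 0.1866 -0.5432  0.2226] az 19.0 w 0.0856 F [ 0.8  0.8 -0.6]
[ 64.58 -67.15  -7.61] [-0.002  0.     0.54 ]
```

```bash
python3 -c "
from h import *
go((.46,-.28,.28,10),(.52,.0,.28,-11),(.5015,.32,.2,-11))"
```

```text
t 0.1 at [ 0.1866 -0.5432  0.2226] az 19.0 w 0.0856 F [ 0.8  0.8 -0.6]
[ 34.41 -16.02  -5.71] [-0.002 -0.     0.156]
[ 49.18 -40.56  -5.66] [-0.002  0.     0.523]
[ 57.82 -71.41   2.4 ] [-0.002  0.     0.523]
```

play_rows:
  increments: [34.4,-16,-5.7,0,0,0.16,1,34.4,-16,-5.7,0,0,0.16,1,34.4,-16,-5.7,0,0,0.16,1,34.4,-16,-5.7,0,0,0.16,1,34.4,-16,-5.7,0,0,0.16,1,34.4,-16,-5.7,0,0,0.16,1,34.4,-16,-5.7,0,0,0.16,1,34.4,-16,-5.7,0,0,0.16,1,49.2,-40.6,-5.7,0,0,0.52,1,49.2,-40.6,-5.7,0,0,0.52,1]

```text
time: 0.93
ee_pos: [0.4472, -0.242, 0.2744]
ee_rot: [[0.998, -0.062, 0.0], [-0.062, -0.998, 0.0], [0.0, -0.0, -1.0]]
contact_force: [-0.1, -0.1, -0.7]
gripper_width: 0.0855
finger_force: 0.0
```

```bash
python3 -c "
from h import *
go((.5,.05,.28,-11),(.5015,.32,.2,-11))"
```

```text
t 0.93 at [ 0.4472 -0.242   0.2744] az -3.6 w 0.0855 F [-0.1 -0.1 -0.7]
[  3.45 -29.47  -0.56] [-0.   -0.    0.13]
[  1.92 -56.43   7.45] [-0.   -0.    0.13]
```

play_rows:
  increments: [3.5,-29,-0.5,0,0,0.13,1,3.5,-29,-0.5,0,0,0.13,1,3.5,-29,-0.5,0,0,0.13,1,3.5,-29,-0.5,0,0,0.13,1,3.5,-29,-0.5,0,0,0.13,1,3.5,-29,-0.5,0,0,0.13,1,1.9,-56.4,3,0,0,0.13,1,1.9,-56.4,3,0,0,0.13,1,1.9,-56.4,3,0,0,0.13,1,1.9,-56.4,3,0,0,0.13,1]

```text
time: 1.77
ee_pos: [0.4926, 0.1662, 0.2605]
ee_rot: [[0.983, -0.186, -0.001], [-0.186, -0.983, -0.0], [-0.0, 0.0, -1.0]]
contact_force: [2.0, -0.0, 0.0]
gripper_width: 0.0852
finger_force: 0.0
```

```bash
python3 -c "
from h import *
go((.5015,.32,.22,-11))"
```

```text
t 1.77 at [0.4926 0.1662 0.2605] az -10.7 w 0.0852 F [ 2. -0.  0.]
[ -1.99 -15.28   4.05] [0.    0.    0.005]
```

play_rows:
  increments: [-2,-15.3,4,0,0,0,1,-2,-15.3,4,0,0,0,1,-2,-15.3,4,0,0,0,1,-2,-15.3,4,0,0,0,1,-2,-15.3,4,0,0,0,1,-2,-15.3,4,0,0,0,1,-2,-15.3,4,0,0,0,1,-2,-15.3,4,0,0,0,1,-2,-15.3,4,0,0,0,1,-2,-15.3,4,0,0,0,1]

```text
time: 2.6
ee_pos: [0.5025, 0.3171, 0.2217]
ee_rot: [[0.982, -0.188, 0.001], [-0.188, -0.982, 0.0], [0.001, -0.0, -1.0]]
contact_force: [-0.5, -0.6, -0.0]
gripper_width: 0.0855
finger_force: 0.0
```

```bash
python3 -c "
from h import *
from station import cams
go((.5015,.32,.115,-11))
p=cams.camera_params('wrist');im=cams.grab_frame('wrist')
pickle.dump((im,p),open('w1.pkl','wb'));cv2.imwrite('pics/w1.png',im[:,:,::-1])
for q in [(.5015,.32,.127),(.58,.305,.127)]:print(proj(p,q))
"
```

```text
t 2.6 at [0.5025 0.3171 0.2217] az -10.8 w 0.0855 F [-0.5 -0.6 -0. ]
[-0.16 -0.27 10.67] [-0.    -0.001  0.003]
[252.61186646 193.13085098]
[252.14496634  99.66812026]
```

View pics/w1.png

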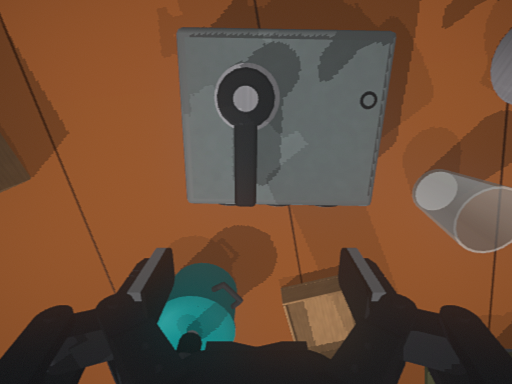

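play_rows:
  increments: [0,-0.7,5,0,0,0,1,0,-0.7,8,0,0,0,1,0,-0.7,10.7,0,0,0,1,0,-0.7,10.7,0,0,0,0.8,0,-0.7,10.7,0,0,0,0.5,0,-0.7,10.7,0,0,0,0.45,0,-0.7,10.7,0,0,0,0.45,0,-0.7,10.7,0,0,0,0.45,0,-0.7,10.7,0,0,0,0.45,0,-0.7,10.7,0,0,0,0.45]

```text
time: 3.48
ee_pos: [0.5041, 0.3255, 0.1153]
ee_rot: [[0.983, -0.186, 0.002], [-0.186, -0.983, 0.001], [0.002, -0.002, -1.0]]
contact_force: [-0.1, -0.3, -0.5]
gripper_width: 0.0386
finger_force: 0.0
```

```bash
python3 -c "
from h import *
T=[]
for th in [9,18,27,36,45,54,63,72,81,92]:
    a=np.radians(169+th);T.append((.581+.08*np.cos(a),.309+.08*np.sin(a),.115,-11+th))
T+= [T[-1][:3]+(0,)]
go(*T)"
```

```text
t 3.48 at [0.5041 0.3255 0.1153] az -10.7 w 0.0386 F [-0.1 -0.3 -0.5]
[-0.05  1.41  0.03] [-0.001 -0.002 -0.152]
[0.24 2.63 0.03] [-0.001 -0.002 -0.309]
[0.71 3.79 0.03] [-0.001 -0.002 -0.467]
[1.36 4.86 0.03] [-0.001 -0.002 -0.624]
[2.18 5.82 0.03] [-0.001 -0.002 -0.781]
[3.13 6.64 0.03] [-0.001 -0.002 -0.938]
[4.19 7.3  0.03] [-0.    -0.003 -1.095]
[5.35 7.79 0.03] [-0.    -0.003 -1.252]
[6.57 8.09 0.03] [ 0.    -0.003 -1.409]
[8.1  8.19 0.04] [ 0.    -0.003 -1.601]
[8.1  8.19 0.04] [-0.001 -0.002 -0.187]
```

play_rows:
  increments: [-0.1,1.1,0,0,0,-0.12,0.45,0.1,2.1,0,0,0,-0.24,0.45,0.4,3.0,0,0,0,-0.37,0.45,0.8,3.9,0,0,0,-0.49,0.45,1.3,4.7,0,0,0,-0.61,0.45,1.9,5.5,0,0,0,-0.73,0.45,2.6,6.2,0,0,0,-0.85,0.45,3.4,6.8,0,0,0,-0.98,0.45,4.2,7.3,0,0,0,-1.1,0.45,5.1,7.7,0,0,0,-1.22,0.45]

```text
time: 4.32
ee_pos: [0.5401, 0.2395, 0.1147]
ee_rot: [[0.507, 0.862, 0.002], [0.862, -0.507, -0.0], [0.001, 0.002, -1.0]]
contact_force: [2.6, -0.3, -0.7]
gripper_width: 0.0383
finger_force: 1.0
```

```bash
python3 -c "
from h import *
T=[]
for th in [78,85,92,97]:
    a=np.radians(169+th);T.append((.581+.08*np.cos(a),.309+.08*np.sin(a),.115,-11+th))
go(*T)"
```

```text
t 4.32 at [0.5401 0.2395 0.1147] az 59.5 w 0.0383 F [ 2.6 -0.3 -0.7]
[ 0.13  1.04 -0.03] [ 0.002 -0.001 -0.13 ]
[ 0.32  1.99 -0.03] [ 0.002 -0.001 -0.252]
[ 0.62  2.92 -0.02] [ 0.002 -0.001 -0.375]
[ 0.9   3.56 -0.02] [ 0.002 -0.    -0.462]
```

play_rows:
  increments: [0.1,1.0,0,0,0,-0.12,0.45,0.3,2,0,0,0,-0.25,0.45,0.6,2.9,0,0,0,-0.37,0.45,0.9,3.5,0,0,0,-0.46,0.45,0.9,3.5,0,0,0,-0.46,0.45,0.6,2.8,0,0,0,-0.37,0.45,0.6,2.8,0,0,0,-0.37,1,0.6,2.8,0,0,0,-0.37,1,0.6,2.8,-6,0,0,-0.37,1,0.6,2.8,-12,0,0,-0.37,1]

```text
time: 5.15
ee_pos: [0.5643, 0.23, 0.1954]
ee_rot: [[0.165, 0.986, -0.007], [0.986, -0.165, -0.002], [-0.004, -0.006, -1.0]]
contact_force: [1.0, -0.9, 0.6]
gripper_width: 0.0838
finger_force: 0.0
```

```bash
python3 -c "
from h import *
from station import cams
go((.54,.02,.27,40),(.54,-.2,.27,40))
im=cams.grab_frame('top');cv2.imwrite('pics/top2.png',cv2.resize(im[130:260,120:250,::-1],None,fx=4,fy=4))
"
```

```text
t 5.15 at [0.5643 0.23   0.1954] az 80.5 w 0.0838 F [ 1.  -0.9  0.6]
[-21.14   1.03  -7.39] [-0.005  0.006  0.707]
[-42.83   4.67  -7.34] [-0.005  0.006  0.707]
```

View pics/top2.png

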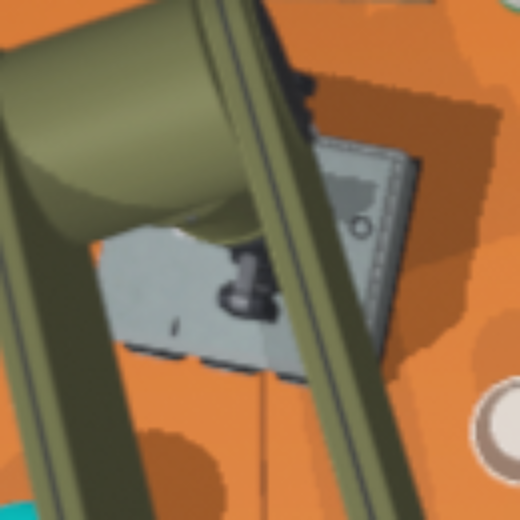

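```bash
python3 -c "
from h import *
go((.56,.2,.27,60),(.50,-.02,.27,25),(.44,-.252,.27,-25))"
```

```text
t 5.2 at [0.5707 0.2322 0.2069] az 80.5 w 0.0853 F [2.9 1.2 5.3]
[-3.32 -0.45 -6.33] [ 0.01  -0.008  0.358]
[-26.01  -2.73  -6.49] [ 0.008 -0.011  0.968]
[-49.88  -4.82  -6.65] [ 0.003 -0.014  1.841]
```

play_rows:
  increments: [-3.5,-0.5,-6,0,0,0.12,1,-7.5,-0.8,-6.5,0,0,0.24,1,-11.5,-1.2,-6.5,0,0,0.36,1,-15.5,-1.6,-6.5,0,0,0.48,1,-19,-2,-6.5,0,0,0.6,1,-23,-2.4,-6.5,0,0,0.72,1,-27,-2.7,-6.5,0,0,0.84,1,-31,-3,-6.5,0,0,0.96,1,-35,-3.4,-6.5,0,0,1.08,1,-39,-3.8,-6.5,0,0,1.2,1]

```text
time: 6.03
ee_pos: [0.4636, -0.1481, 0.263]
ee_rot: [[0.98, 0.198, 0.002], [0.198, -0.98, -0.001], [0.002, 0.001, -1.0]]
contact_force: [1.8, 0.2, -1.1]
gripper_width: 0.0857
finger_force: 0.0
```

```bash
python3 -c "
from h import *
go((.44,-.252,.27,-25))"
```

```text
t 6.03 at [ 0.4636 -0.1481  0.263 ] az 11.4 w 0.0857 F [ 1.8  0.2 -1.1]
[-4.36  9.72 -0.7 ] [ 0.001 -0.002  0.635]
```

play_rows:
  increments: [-4.4,9.7,-0.7,0,0,0.63,1,-4.4,9.7,-0.7,0,0,0.63,1,-4.4,9.7,-0.7,0,0,0.63,1,-4.4,9.7,-0.7,0,0,0.63,1,-4.4,9.7,-0.7,0,0,0.63,1,-4.4,9.7,-0.7,0,0,0.63,1,-4.4,9.7,-0.7,0,0,0.63,1,-4.4,9.7,-0.7,0,0,0.63,1,-4.4,9.7,-0.7,0,0,0.63,1,-4.4,9.7,-0.7,0,0,0.63,1]

```text
time: 6.87
ee_pos: [0.4406, -0.2496, 0.2694]
ee_rot: [[0.911, -0.412, 0.0], [-0.412, -0.911, -0.0], [0.0, 0.0, -1.0]]
contact_force: [-0.5, -0.2, -0.2]
gripper_width: 0.0853
finger_force: 0.0
```

```bash
python3 -c "
from h import *
from station import cams
go((.44,-.252,.27,-25))
p=cams.camera_params('wrist');im=cams.grab_frame('wrist');t=cams.grab_frame('top')
pickle.dump((im,p,t),open('w2.pkl','wb'))
A=cv2.resize(t[130:250,130:260],None,fx=2.2,fy=2.2)
C=np.zeros((384,800,3),np.uint8);C[:,:512]=im;C[:A.shape[0],512:512+A.shape[1]]=A
cv2.imwrite('pics/w2.png',C[:,:,::-1])
"
```

```text
t 6.87 at [ 0.4406 -0.2496  0.2694] az -24.3 w 0.0853 F [-0.5 -0.2 -0.2]
[ 0.04  0.24 -0.06] [ 0.    -0.     0.012]
```

View pics/w2.png

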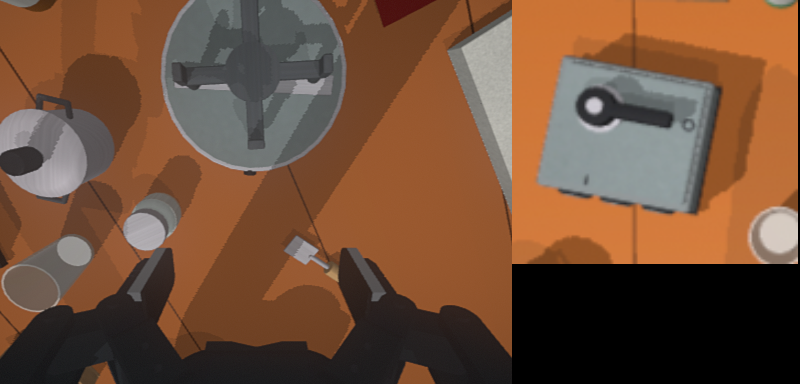

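```bash
python3 -c "
from h import *
im,p,t=pickle.load(open('w2.pkl','rb'));pt=pickle.load(open('f0.pkl','rb'))['top'][1]
for z in(.102,.112,.122):print(z,[plane(p,q,z)[:2].round(3) for q in((257,143),(181,76),(328,65))])
print('tri near',tri(p,(257,143),pt,(642/2.6+129.7,238/2.6+124.7)))
print('tri L',tri(p,(181,76),pt,(589/2.6+129.7,150/2.6+124.7)))
print('tri R',tri(p,(328,65),pt,(738/2.6+129.7,195/2.6+124.7)))
print('bar',plane(p,(333,85),.04).round(3), p['eye'])
go((.462,-.257,.2,-25))
"
```

```text
0.102 [array([ 0.469, -0.264]), array([ 0.563, -0.221]), array([ 0.511, -0.362])]
0.112 [array([ 0.47 , -0.265]), array([ 0.562, -0.223]), array([ 0.511, -0.359])]
0.122 [array([ 0.472, -0.265]), array([ 0.56 , -0.225]), array([ 0.511, -0.357])]
tri near (array([ 0.46809007, -0.26362964,  0.09734084]), np.float64(0.00014407477626065174))
tri L (array([ 0.56562895, -0.21603922,  0.07644952]), np.float64(0.002953638793939698))
tri R (array([ 0.51128132, -0.3560454 ,  0.12551745]), np.float64(0.0002910930984263747))
bar [ 0.486 -0.375  0.04 ] [ 0.51623569 -0.28426078  0.41970186]
t 6.97 at [ 0.4406 -0.2497  0.2694] az -24.4 w 0.0855 F [0.1 0.3 0.3]
[ 2.25 -0.22  6.94] [ 0.    -0.     0.011]
```

```bash
python3 -c "
from h import *
T=[(.467,-.263,.09,-22)]
for th in [7,14,21,28,35,42,47]:
    f=th/47;a=np.radians(158+th);T.append((.534-.004*f+.072*np.cos(a),-.29+.004*f+.072*np.sin(a),.09,-22+th))
go(*T)
"
```

```text
t 6.97 at [ 0.4406 -0.2497  0.2694] az -24.4 w 0.0855 F [0.1 0.3 0.3]
[ 2.96  0.12 17.94] [ 0.    -0.    -0.042]
[ 2.99  0.96 17.94] [ 0.    -0.    -0.164]
[ 3.11  1.78 17.94] [ 0.    -0.    -0.286]
[ 3.33  2.58 17.94] [ 0.    -0.    -0.408]
[ 3.65  3.34 17.94] [ 0.   -0.   -0.53]
[ 4.06  4.04 17.94] [ 0.    -0.    -0.653]
[ 4.55  4.67 17.94] [ 0.    -0.    -0.775]
[ 4.96  5.08 17.94] [ 0.    -0.    -0.862]
```

play_rows:
  increments: [3,0.1,4,0,0,-0.04,1,3,0.1,8,0,0,-0.04,1,3,0.1,12,0,0,-0.04,1,3,0.1,15,0,0,-0.04,1,3,0.1,17.9,0,0,-0.04,1,3,0.1,17.9,0,0,-0.04,1,3,0.1,17.9,0,0,-0.04,0.7,3,0.1,17.9,0,0,-0.04,0.45,3,0.1,17.9,0,0,-0.04,0.45,3,0.1,17.9,0,0,-0.04,0.45]

```text
time: 7.8
ee_pos: [0.4689, -0.2644, 0.0927]
ee_rot: [[0.926, -0.378, 0.004], [-0.378, -0.926, -0.003], [0.005, 0.001, -1.0]]
contact_force: [-0.1, -0.4, -0.3]
gripper_width: 0.0395
finger_force: 0.0
```

```bash
python3 -c "
from h import *
T=[]
for th in [7,14,21,28,35,42,47,41]:
    f=th/47;a=np.radians(158+th);T.append((.534-.004*f+.072*np.cos(a),-.29+.004*f+.072*np.sin(a),.09,-22+th))
go(*T)
"
```

```text
t 7.8 at [ 0.4689 -0.2644  0.0927] az -22.2 w 0.0395 F [-0.1 -0.4 -0.3]
[-0.23  0.78  0.27] [ 0.001 -0.005 -0.125]
[-0.14  1.61  0.27] [ 0.002 -0.005 -0.248]
[0.05 2.42 0.27] [ 0.002 -0.004 -0.37 ]
[0.34 3.18 0.27] [ 0.002 -0.004 -0.492]
[0.72 3.9  0.27] [ 0.002 -0.004 -0.614]
[1.19 4.55 0.28] [ 0.003 -0.004 -0.736]
[1.58 4.98 0.28] [ 0.003 -0.004 -0.823]
[1.12 4.46 0.27] [ 0.003 -0.004 -0.719]
```

play_rows:
  increments: [-0.2,0.8,0,0,0,-0.12,0.45,-0.1,1.6,0,0,0,-0.24,0.45,0,2.4,0,0,0,-0.37,0.45,0.3,3.2,0,0,0,-0.49,0.45,0.7,3.9,0,0,0,-0.61,0.45,1.2,4.5,0,0,0,-0.73,0.45,1.6,5,0,0,0,-0.82,0.45,1.6,5,0,0,0,-0.82,0.45,1.1,4.5,0,0,0,-0.72,0.45,1.1,4.5,0,0,0,-0.72,1]

```text
time: 8.63
ee_pos: [0.4602, -0.3085, 0.0914]
ee_rot: [[0.947, 0.322, 0.001], [0.322, -0.947, -0.0], [0.0, 0.0, -1.0]]
contact_force: [-1.1, 0.2, -0.5]
gripper_width: 0.0488
finger_force: 0.0
```

```bash
python3 -c "
from h import *
go((.4577,-.304,.09,20),(.42,-.29,.27,20))
"
```

```text
t 8.63 at [ 0.4602 -0.3085  0.0914] az 18.8 w 0.0488 F [-1.1  0.2 -0.5]
[-0.09 -0.51  0.13] [ 0.    -0.    -0.021]
[ -3.2   -3.04 -17.87] [ 0.    -0.    -0.021]
```

play_rows:
  increments: [0,0,0,0,0,0,1,0,0,0,0,0,0,1,0,0,-4,0,0,0,1,0,0,-8,0,0,0,1,0,0,-12,0,0,0,1,3,0,-16,0,0,0,1,4,0,-20,0,0,0,1,4,0,-20,0,0,0,1,4,0,-20,0,0,0,1,4,0,-20,0,0,0,1]

```text
time: 9.47
ee_pos: [0.4981, -0.296, 0.2903]
ee_rot: [[0.945, 0.327, 0.0], [0.327, -0.945, -0.001], [-0.0, 0.001, -1.0]]
contact_force: [0.3, -0.5, -0.4]
gripper_width: 0.0853
finger_force: 0.0
```

```bash
python3 -c "
from h import *
from station import cams
p=cams.camera_params('wrist');im=cams.grab_frame('wrist');t=cams.grab_frame('scene')
pickle.dump((im,p,t),open('w3.pkl','wb'))
go((.557,-.027,.25,20))
A=cv2.resize(t[220:320,115:220],None,fx=2.7,fy=2.7)
C=np.zeros((384,800,3),np.uint8);C[:,:512]=im;C[:A.shape[0],512:512+A.shape[1]]=A
cv2.imwrite('pics/w3.png',C[:,:,::-1])
"
```

```text
t 9.57 at [ 0.4967 -0.2954  0.2881] az 19.1 w 0.0858 F [-0.8  0.4  0.7]
[ 14.48 -23.39   3.85] [-0.003  0.003 -0.016]
```

View pics/w3.png

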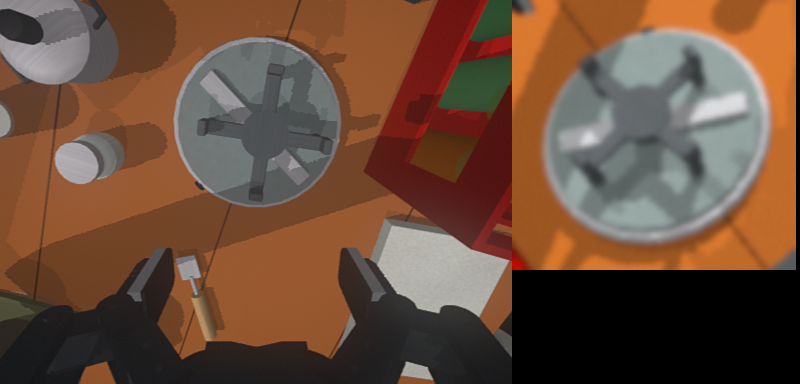

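The stand now lies flat. Its tips are at (275,68), (203,127), (327,144) and (256,194), and the bar runs diagonally between the arms.

```bash
python3 -c "
from h import *
im,p,t=pickle.load(open('w3.pkl','rb'))
q=[plane(p,u,.1) for u in((275,69),(203,127),(327,144),(256,194))]
print(np.round(q,3),np.mean(q,0),np.linalg.norm(q[0]-q[3]),np.linalg.norm(q[1]-q[2]))
for i,j in((0,3),(1,2)):d=q[i]-q[j];print(np.degrees(np.arctan2(d[1],d[0])))
b=[plane(p,u,.04) for u in((207,78),(303,178))];d=b[0]-b[1];print('bar',np.degrees(np.arctan2(d[1],d[0])),np.mean(b,0),np.linalg.norm(d))
h=plane(p,(265,134),.081);print('hub',h)
"
```

```text
[[ 0.607 -0.281  0.1  ]
 [ 0.522 -0.223  0.1  ]
 [ 0.551 -0.367  0.1  ]
 [ 0.464 -0.308  0.1  ]] [ 0.53589161 -0.29474208  0.1       ] 0.14556164208664157 0.14638514253214133
10.910265930872628
101.35857266709321
bar 63.37960702601231 [ 0.53166099 -0.28711536  0.04      ] 0.1876521638381556
hub [ 0.53547408 -0.29521146  0.081     ]
```

play_rows:
  increments: [14.5,-23.4,3.8,0,0,0,1,14.5,-23.4,3.8,0,0,0,1,14.5,-23.4,3.8,0,0,0,1,14.5,-23.4,3.8,0,0,0,1,14.5,-23.4,3.8,0,0,0,1,14.5,-23.4,3.8,0,0,0,1,14.5,-23.4,3.8,0,0,0,1,14.5,-23.4,3.8,0,0,0,1,14.5,-23.4,3.8,0,0,0,1,14.5,-23.4,3.8,0,0,0,1]

```text
time: 10.4
ee_pos: [0.5577, -0.0281, 0.2507]
ee_rot: [[0.945, 0.327, -0.003], [0.327, -0.945, -0.0], [-0.003, -0.001, -1.0]]
contact_force: [-0.1, -0.1, -0.2]
gripper_width: 0.0854
finger_force: 0.0
```

```bash
python3 -c "
from h import *
from station import cams
p=cams.camera_params('wrist');im=cams.grab_frame('wrist')
m=(im.max(2)<60).astype(np.uint8);m[250:]=0
c0=proj(p,(.557,-.027,.127));print(c0)
for c in cv2.findContours(m,cv2.RETR_EXTERNAL,cv2.CHAIN_APPROX_NONE)[0]:
    if cv2.contourArea(c)>80:
        print(cv2.contourArea(c),cv2.boundingRect(c),cv2.minEnclosingCircle(c))
        u=cv2.minEnclosingCircle(c)[0];print([plane(p,u,z).round(4)[:2] for z in(.112,.12,.127)])
cv2.imwrite('pics/w4.png',im[:,:,::-1])
go((.557,-.027,.112,19))
"
```

```text
[254.41030662 181.69138715]
139.0 (473, 239, 23, 11) ((484.0, 245.0), 11.70479965209961)
[array([ 0.5667, -0.297 ]), array([ 0.5686, -0.2888]), array([ 0.5703, -0.2817])]
433.5 (377, 226, 74, 23) ((413.5, 229.5), 36.58561706542969)
[array([ 0.5579, -0.2125]), array([ 0.5601, -0.2067]), array([ 0.562 , -0.2016])]
213.0 (443, 184, 48, 19) ((466.5, 194.5), 24.382469177246094)
[array([ 0.6126, -0.2452]), array([ 0.6133, -0.2385]), array([ 0.6139, -0.2326])]
151.5 (39, 93, 15, 15) ((46.28260803222656, 100.28260803222656), 8.208457946777344)
[array([0.5645, 0.1857]), array([0.5665, 0.1805]), array([0.5683, 0.176 ])]
362.5 (0, 71, 19, 28) ((5.5, 84.5), 14.57748031616211)
[array([0.5664, 0.2234]), array([0.5684, 0.2172]), array([0.5701, 0.2117])]
3904.5 (416, 0, 96, 96) ((472.7497253417969, 44.968624114990234), 56.830726623535156)
[array([ 0.7382, -0.1722]), array([ 0.7354, -0.1675]), array([ 0.733 , -0.1633])]
4638.5 (0, 0, 127, 182) ((37.5, 90.5), 97.96183013916016)
[array([0.5708, 0.1945]), array([0.5726, 0.1891]), array([0.5742, 0.1843])]
t 10.45 at [ 0.558  -0.0287  0.2512] az 19.0 w 0.0854 F [-0.4 -0.4  0.2]
[-1.000e-02 -1.800e-01  1.392e+01] [-0.     0.002  0.   ]
```

View pics/w4.png

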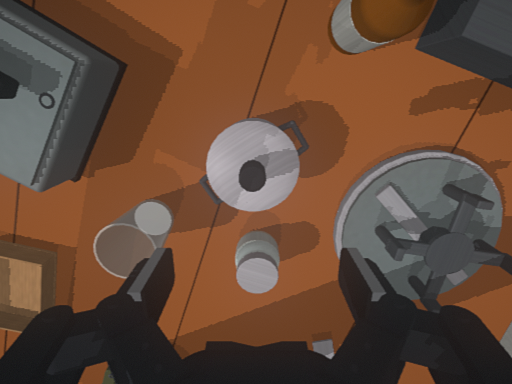

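The knob is at (253,179), within 3 px of the prediction. Descending to grip it.

play_rows:
  increments: [0,-0.2,4,0,0,0,1,0,-0.2,8,0,0,0,1,0,-0.2,11.5,0,0,0,1,0,-0.2,13.9,0,0,0,1,0,-0.2,13.9,0,0,0,1,0,-0.2,13.9,0,0,0,1,0,-0.2,13.9,0,0,0,0.6,0,-0.2,13.9,0,0,0,0.3,0,-0.2,13.9,0,0,0,0,0,-0.2,13.9,0,0,0,0]

```text
time: 11.28
ee_pos: [0.5594, -0.0259, 0.1151]
ee_rot: [[0.945, 0.326, 0.003], [0.326, -0.945, -0.0], [0.003, 0.002, -1.0]]
contact_force: [-0.3, -0.7, 0.1]
gripper_width: 0.0384
finger_force: 0.0
```

play_rows:
  increments: [0,0,0,0,0,0,0,0,0,0,0,0,0,0,0,0,0,0,0,0,0,0,0,0,0,0,0,0,0,0,0,0,0,0,0,0,0,0,0,0,0,0,0,0,-0.5,0,0,0,0,0,0,-1,0,0,0,0,0,0,-2,0,0,0,0,0,0,-2,0,0,0,0]

```text
time: 12.12
ee_pos: [0.5591, -0.0259, 0.135]
ee_rot: [[0.945, 0.327, 0.002], [0.327, -0.945, -0.0], [0.002, 0.001, -1.0]]
contact_force: [0.4, -0.6, -4.6]
gripper_width: 0.0237
finger_force: 59.4
```

```bash
python3 -c "
from h import *
go((.536,-.295,.25,19))
"
```

```text
t 12.12 at [ 0.5591 -0.0259  0.135 ] az 19.1 w 0.0237 F [ 0.4 -0.6 -4.6]
[-10.95  24.69 -11.5 ] [ 0.001 -0.002  0.001]
```

play_rows:
  increments: [0,0,-2,0,0,0,0,0,0,-5,0,0,0,0,0,0,-8,0,0,0,0,-1,2,-10,0,0,0,0,-2,4.5,-11.5,0,0,0,0,-3,7,-11.5,0,0,0,0,-4,9.5,-11.5,0,0,0,0,-5,11.5,-11.5,0,0,0,0,-6,13.5,-11.5,0,0,0,0,-7,15.5,-11.5,0,0,0,0]

```text
time: 12.95
ee_pos: [0.5421, -0.1962, 0.2482]
ee_rot: [[0.945, 0.326, -0.001], [0.326, -0.945, 0.0], [-0.0, -0.0, -1.0]]
contact_force: [-0.0, -0.6, -4.4]
gripper_width: 0.0237
finger_force: 60.0
```

```bash
python3 -c "
from h import *
go((.536,-.295,.25,19))
"
```

```text
t 12.95 at [ 0.5421 -0.1962  0.2482] az 19.0 w 0.0237 F [-0.  -0.6 -4.4]
[-3.8   9.14 -0.18] [-0.     0.     0.001]
```

play_rows:
  increments: [-1,2,0,0,0,0,0,-2,4,0,0,0,0,0,-3,6,0,0,0,0,0,-3.5,8,0,0,0,0,0,-3.8,9,0,0,0,0,0,-3.8,9.1,0,0,0,0,0,-3.8,9.1,0,0,0,0,0,-3.8,9.1,0,0,0,0,0,-3.8,9.1,0,0,0,0,0,-3.8,9.1,0,0,0,0,0]

```text
time: 13.78
ee_pos: [0.5365, -0.2921, 0.2484]
ee_rot: [[0.945, 0.328, -0.0], [0.328, -0.945, 0.001], [-0.0, -0.001, -1.0]]
contact_force: [-0.8, -0.1, -5.0]
gripper_width: 0.0236
finger_force: 60.0
```

```bash
python3 -c "
from h import *
from station import cams
go((.536,-.295,.25,19))
p=cams.camera_params('wrist');im=cams.grab_frame('wrist');s=cams.grab_frame('scene')
pickle.dump((im,p,s),open('w5.pkl','wb'))
C=np.zeros((384,800,3),np.uint8);C[:,:512]=im;A=cv2.resize(s[150:310,100:245],None,fx=1.95,fy=1.95);C[:A.shape[0],512:512+A.shape[1]]=A
cv2.imwrite('pics/w5.png',C[:,:,::-1])
"
```

```text
t 13.78 at [ 0.5365 -0.2921  0.2484] az 19.1 w 0.0236 F [-0.8 -0.1 -5. ]
[-0.14  0.25 -0.16] [-0.001  0.     0.002]
```

View pics/w5.png

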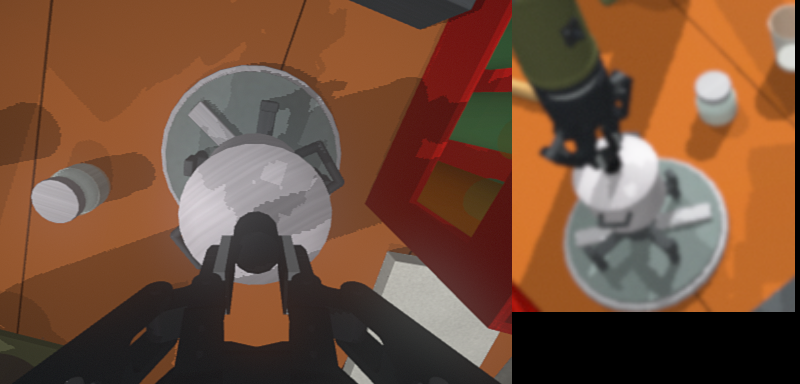

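```bash
python3 -c "
from h import *
im,p,s=pickle.load(open('w5.pkl','rb'))
R=np.array([[.945,.328],[.328,-.945]])
for z in(.205,.212,.22):
    q=plane(p,(255.5,214),z);l=plane(p,(179,214),z);r=plane(p,(332,214),z);print(z,q.round(4),np.linalg.norm(l-r).round(4),'tool off',R.T@(q[:2]-[.5365,-.2921]))
k=plane(p,(256,238),.2605);print('knob',k,R.T@(k[:2]-[.5365,-.2921]), np.linalg.norm(plane(p,(235,240),.26)-plane(p,(278,240),.26)))
g=(im.min(2)>120).astype(np.uint8);g=cv2.morphologyEx(g,cv2.MORPH_OPEN,np.ones((5,5)));c=max([c for c in cv2.findContours(g,0,1)[0] if cv2.pointPolygonTest(c,(255,180),False)>0],key=cv2.contourArea)
c=cv2.convexHull(c);print(cv2.boundingRect(c));
"
```

```text
0.205 [ 0.5364 -0.2923  0.205 ] 0.1113 tool off [-0.00014946  0.00012745]
0.212 [ 0.5392 -0.2913  0.212 ] 0.1072 tool off [0.00284959 0.00015566]
0.22 [ 0.5425 -0.2902  0.22  ] 0.1026 tool off [0.00627707 0.00018789]
knob [ 0.54587609 -0.28948178  0.2605    ] [0.00971919 0.00060114] 0.02311104983523392
(172, 144, 159, 118)
```

play_rows:
  increments: [-0.5,0.3,1,0,0,0,0,-0.5,0.3,2,0,0,0,0,-0.5,0.3,3,0,0,0,0,-0.5,0.3,4,0,0,0,0,-0.5,0.3,4.5,0,0,0,0,-0.5,0.3,4.8,0,0,0,0,-0.5,0.3,5,0,0,0,0,-0.5,0.3,5.1,0,0,0,0,-0.5,0.3,5.1,0,0,0,0,-0.5,0.3,5.1,0,0,0,0]

```text
time: 14.72
ee_pos: [0.5331, -0.2981, 0.1978]
ee_rot: [[0.945, 0.327, 0.001], [0.327, -0.945, -0.001], [0.001, 0.001, -1.0]]
contact_force: [-0.4, -0.1, -5.0]
gripper_width: 0.0235
finger_force: 60.0
```

play_rows:
  increments: [0,0,0.1,0,0,0,0,0,0,0.1,0,0,0,0,0,0,0.2,0,0,0,0,0,0,0.2,0,0,0,0,0,0,0.25,0,0,0,0,0,0,0.25,0,0,0,0,0,0,0.25,0,0,0,0,0,0,0.25,0,0,0,0,0,0,0.25,0,0,0,0,0,0,0.25,0,0,0,0]

```text
time: 15.55
ee_pos: [0.5331, -0.2981, 0.1955]
ee_rot: [[0.945, 0.327, 0.001], [0.327, -0.945, -0.001], [0.001, 0.001, -1.0]]
contact_force: [-0.5, 1.6, 4.1]
gripper_width: 0.0241
finger_force: 61.1
```

play_rows:
  increments: [0,0,-0.1,0,0,0,0,0,0,-0.1,0,0,0,0.35,0,0,-0.1,0,0,0,0.5,0,0,-0.1,0,0,0,0.8,0,0,-0.1,0,0,0,1,0,0,-0.1,0,0,0,1,0,0,-0.1,0,0,0,1,0,0,-2,0,0,0,1,0,0,-5,0,0,0,1,0,0,-9,0,0,0,1]

```text
time: 16.38
ee_pos: [0.531, -0.2968, 0.2825]
ee_rot: [[0.945, 0.326, -0.006], [0.327, -0.945, 0.004], [-0.005, -0.006, -1.0]]
contact_force: [1.0, 0.3, 1.1]
gripper_width: 0.085
finger_force: 0.0
```

```bash
python3 -c "
from h import *
go((.54,.03,.30,50),(.5745,.2155,.22,81))
"
```

```text
t 16.38 at [ 0.531  -0.2968  0.2825] az 19.1 w 0.085 F [1.  0.3 1.1]
[ 11.52 -30.6   -1.62] [-0.007  0.003 -0.54 ]
[ 20.87 -46.96   6.43] [-8.000e-03  1.000e-03 -1.081e+00]
```

play_rows:
  increments: [1,-3,-2,0,0,0,1,2.5,-7,-2,0,0,-0.11,1,4,-11,-2,0,0,-0.22,1,6,-15,-2,0,0,-0.33,1,8,-19,-2,0,0,-0.44,1,9.5,-23,-1.6,0,0,-0.55,1,11.5,-27,-1.6,0,0,-0.66,1,13,-31,-1.6,0,0,-0.77,1,15,-35,-1,0,0,-0.88,1,17,-39,0,0,0,-0.98,1]

```text
time: 17.22
ee_pos: [0.5639, 0.1081, 0.2899]
ee_rot: [[0.25, 0.968, 0.003], [0.968, -0.25, 0.0], [0.001, 0.003, -1.0]]
contact_force: [0.6, -0.7, 0.4]
gripper_width: 0.0853
finger_force: 0.0
```

```bash
python3 -c "
from h import *
from station import cams
go((.5657,.2305,.22,79))
t=cams.grab_frame('top');s=cams.grab_frame('scene')
d=pickle.load(open('f0.pkl','rb'));pt=d['top'][1];ps=d['scene'][1]
pickle.dump((t,s),open('f6.pkl','wb'))
A=cv2.resize(t[140:250,320:430],None,fx=3.5,fy=3.5);B=cv2.resize(s[190:320,110:240],None,fx=3,fy=3)
C=np.zeros((400,780,3),np.uint8);C[:A.shape[0],:A.shape[1]]=A;C[:B.shape[0],390:390+B.shape[1]]=B[:,:390]
cv2.imwrite('pics/f6.png',C[:,:,::-1])
for p,n in((pt,'top'),(ps,'sc')):print(n,'expect knob',proj(p,(.536,-.295,.2)))
"
```

```text
t 17.22 at [0.5639 0.1081 0.2899] az 75.5 w 0.0853 F [ 0.6 -0.7  0.4]
[11.89 -2.9   6.99] [ 0.003 -0.001 -0.061]
top expect knob [400.92646798 189.02246596]
sc expect knob [153.1595255  241.41889046]
```

View pics/f6.png

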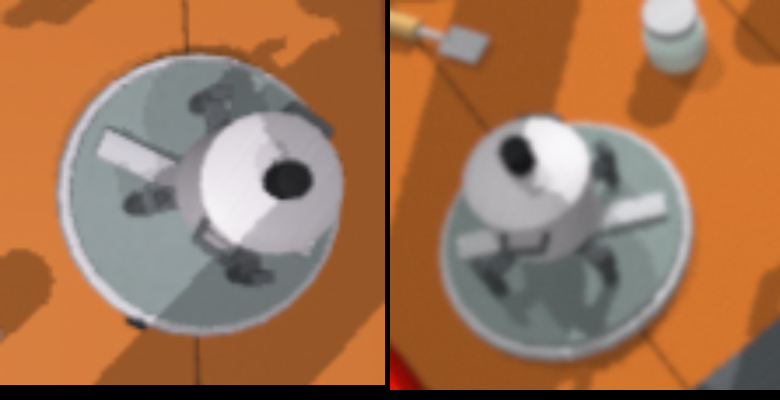

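The pot stands upright on the stand. The knob is at top px (403,191) and scene px (152,241), within about 5 mm of the stand's centre. Next is the isolator.

play_rows:
  increments: [4,-1,3,0,0,-0.06,1,8,-2,5,0,0,-0.06,1,11.9,-2.9,7,0,0,-0.06,1,11.9,-2.9,7,0,0,-0.06,1,11.9,-2.9,7,0,0,-0.06,1,11.9,-2.9,7,0,0,-0.06,1,11.9,-2.9,7,0,0,-0.06,1,11.9,-2.9,7,0,0,-0.06,1,11.9,-2.9,7,0,0,-0.06,1,11.9,-2.9,7,0,0,-0.06,1]

```text
time: 18.15
ee_pos: [0.5664, 0.2273, 0.2197]
ee_rot: [[0.199, 0.98, 0.001], [0.98, -0.199, 0.0], [0.001, 0.001, -1.0]]
contact_force: [0.4, -0.6, -0.2]
gripper_width: 0.085
finger_force: 0.0
```

```bash
python3 -c "
from h import *
go((.5657,.2305,.115,79))
"
```

```text
t 18.15 at [0.5664 0.2273 0.2197] az 78.5 w 0.085 F [ 0.4 -0.6 -0.2]
[ 0.3  -0.15 10.47] [ 0.001 -0.001 -0.008]
```

play_rows:
  increments: [0.3,-0.1,4,0,0,0,1,0.3,-0.1,7,0,0,0,1,0.3,-0.1,9,0,0,0,1,0.3,-0.1,10.5,0,0,0,1,0.3,-0.1,10.5,0,0,0,1,0.3,-0.1,10.5,0,0,0,0.8,0.3,-0.1,10.5,0,0,0,0.6,0.3,-0.1,10.5,0,0,0,0.45,0.3,-0.1,10.5,0,0,0,0.45,0.3,-0.1,10.5,0,0,0,0.45]

```text
time: 18.98
ee_pos: [0.5662, 0.2318, 0.115]
ee_rot: [[0.197, 0.98, 0.002], [0.98, -0.197, 0.001], [0.001, 0.002, -1.0]]
contact_force: [0.2, -0.4, 0.8]
gripper_width: 0.0382
finger_force: 0.0
```

```bash
python3 -c "
from h import *
T=[]
for th in [7,14,21,28,35,42,49,56,63,70]:
    a=np.radians(259-th);T.append((.581+.08*np.cos(a),.309+.08*np.sin(a),.115,79-th))
go(*T)"
```

```text
t 18.98 at [0.5662 0.2318 0.115 ] az 78.6 w 0.0382 F [ 0.2 -0.4  0.8]
[-0.08 -1.    0.  ] [ 0.002 -0.001  0.116]
[ 0.09 -1.96  0.  ] [ 0.002 -0.001  0.238]
[ 0.38 -2.89 -0.  ] [ 0.002 -0.002  0.36 ]
[ 0.78 -3.78 -0.  ] [ 0.002 -0.002  0.482]
[ 1.28 -4.62 -0.  ] [ 0.002 -0.002  0.605]
[ 1.89 -5.39 -0.  ] [ 0.002 -0.002  0.727]
[ 2.58 -6.08 -0.01] [ 0.001 -0.002  0.849]
[ 3.35 -6.68 -0.01] [ 0.001 -0.002  0.971]
[ 4.19 -7.18 -0.01] [ 1.000e-03 -2.000e-03  1.093e+00]
[ 5.08 -7.57 -0.01] [ 1.000e-03 -2.000e-03  1.216e+00]
```

play_rows:
  increments: [-0.1,-1,0,0,0,0.12,0.45,0.1,-2,0,0,0,0.24,0.45,0.4,-2.9,0,0,0,0.36,0.45,0.8,-3.8,0,0,0,0.48,0.45,1.3,-4.6,0,0,0,0.6,0.45,1.9,-5.4,0,0,0,0.73,0.45,2.6,-6.1,0,0,0,0.85,0.45,3.4,-6.7,0,0,0,0.97,0.45,4.2,-7.2,0,0,0,1.09,0.45,5.1,-7.6,0,0,0,1.21,0.45]

```text
time: 19.82
ee_pos: [0.5008, 0.2973, 0.1145]
ee_rot: [[0.988, 0.156, 0.001], [0.156, -0.988, 0.001], [0.001, -0.001, -1.0]]
contact_force: [-0.4, 1.7, -0.7]
gripper_width: 0.0387
finger_force: 1.0
```

```bash
python3 -c "
from h import *
T=[]
for th in [77,84,91,97]:
    a=np.radians(259-th);T.append((.581+.08*np.cos(a),.309+.08*np.sin(a),.115,79-th))
go(*T)"
```

```text
t 19.82 at [0.5008 0.2973 0.1145] az 9.0 w 0.0387 F [-0.4  1.7 -0.7]
[ 0.17 -0.87 -0.05] [-0.001 -0.001  0.122]
[ 0.35 -1.83 -0.05] [-0.001 -0.001  0.244]
[ 0.64 -2.76 -0.05] [-0.001 -0.001  0.366]
[ 0.98 -3.53 -0.05] [-0.001 -0.001  0.471]
```

play_rows:
  increments: [0.2,-0.9,0,0,0,0.12,0.45,0.4,-1.8,0,0,0,0.24,0.45,0.6,-2.8,0,0,0,0.37,0.45,1,-3.5,0,0,0,0.47,0.45,1,-3.5,0,0,0,0.47,0.45,0.6,-2.7,0,0,0,0.37,0.45,0.6,-2.7,0,0,0,0.37,1,0.6,-2.7,0,0,0,0.37,1,0.6,-2.7,-6,0,0,0.37,1,0.6,-2.7,-12,0,0,0.37,1]

```text
time: 20.65
ee_pos: [0.5004, 0.3227, 0.1951]
ee_rot: [[0.978, -0.207, -0.007], [-0.207, -0.978, -0.004], [-0.006, 0.005, -1.0]]
contact_force: [1.1, 0.9, -0.1]
gripper_width: 0.0845
finger_force: 0.0
```

play_rows:
  increments: [0,0,-6,0,0,0,1,-2,4,-8,0,0,0,1,-2,8,-8,0,0,0,1,-2,12,-8,0,0,0,1,-2,16,-8,0,0,0,1,-2,20,-8,0,0,0,1,-2,24,-8,0,0,0,1,-2,25,-8,0,0,0,1,-2,25,-8,0,0,0,1,-2,25,-8,0,0,0,1]

```text
time: 21.48
ee_pos: [0.4316, 0.083, 0.2776]
ee_rot: [[0.978, -0.209, 0.001], [-0.209, -0.978, 0.001], [0.001, -0.001, -1.0]]
contact_force: [-0.5, 1.1, -0.5]
gripper_width: 0.0854
finger_force: 0.0
```

```bash
python3 -c "
from h import *
from station import cams
go()
t=cams.grab_frame('top');d=pickle.load(open('f0.pkl','rb'));a=d['top'][0];p=d['top'][1]
for n,im in(('before',a),('now',t)):
    m=(im.max(2)<60).astype(np.uint8);k=np.zeros_like(m);k[150:230,140:228]=m[150:230,140:228]
    for c in cv2.findContours(k,0,1)[0]:
        if cv2.contourArea(c)>60:print(n,cv2.contourArea(c),cv2.boundingRect(c),cv2.minAreaRect(c))
k=np.zeros(t.shape[:2],np.uint8);k[165:215,385:425]=(t.max(2)<50)[165:215,385:425]
for c in cv2.findContours(k,0,1)[0]:
    if cv2.contourArea(c)>20:print('knob',cv2.boundingRect(c),plane(p,cv2.minAreaRect(c)[0],.2))
for n,b in(('ba',(235,90,270,140)),('bb',(295,95,330,140)),('jar',(290,218,328,250)),('cup',(230,220,272,256))):
    x0,y0,x1,y1=b;print(n,np.abs(a[y0:y1,x0:x1].astype(int)-t[y0:y1,x0:x1]).mean().round(1))
"
```

```text
t 21.48 at [0.4316 0.083  0.2776] az -12.1 w 0.0854 F [-0.5  1.1 -0.5]
before 393.5 (158, 170, 20, 43) ((167.67384338378906, 191.13177490234375), (17.271339416503906, 42.225547790527344), 3.4682295322418213)
now 392.5 (158, 170, 20, 43) ((167.67384338378906, 191.13177490234375), (17.271339416503906, 42.225547790527344), 3.4682295322418213)
knob (396, 187, 12, 10) [ 0.52975784 -0.29620103  0.2       ]
ba 4.6
bb 4.1
jar 19.3
cup 55.8
```

```bash
python3 -c "
from station import workorder
print(workorder.finish_job())"
```

```text
the job is handed in; nothing more can be done
None
```

The job is handed in: the isolator went to OFF, the stand was turned flat, the pot was set upright on it and released, and the isolator was turned back to ON, at about 21.5 s; after the last move the pictures confirmed the isolator and both bottles, but the arm hid the cup and jar.

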